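# Fish the turner out from under the cutlery tray's upper tier

## Task

The dark wooden turner lies in the bottom of the two-tier cutlery tray, its blade under the upper tier and the end of its handle caught under the lip at the far end, so it is too long to be lifted straight out. Take it by the handle, work it out through the opening between tier and lip by tipping it handle end up, and finish still holding it still in the air, the whole turner at least 5 cm higher than the top of the lip and touching nothing but the gripper. Leave the teaspoon on the upper tier and the lemon, squash and onion beside the tray where they are.

Things in the scene. Friction and masses are not known exactly. Their poses are not given: they have to be found in the camera images.
- tray: Pale wooden two-tier cutlery tray, fixed, 347 mm long (x), 162 wide (y). Origin: centre of its underside, on the worktop; x runs lengthwise from the upper tier (-x, nearer the robot) to the lip (+x), z up. Floor 5 mm thick; inside x -167.5 to +167.5, y -75 to +75 mm. Long sides 35 mm high beside the opening. Open at the top between tier and lip (220 mm); closed round tier and lip.
- tier_edge (a point): Middle of the lower edge of the darker upper tier, where the opening begins (tray x -87.5 mm, z 65 mm). The tier covers the tray from here to its near end; its underside is at z 65, its floor's top at z 71, its rim's top at z 86 mm
- lip_edge (a point): Middle of the upper edge of the darker lip, where the opening ends (tray x +132.5 mm, z 66 mm). The lip covers the tray from here to its far end; underside z 60, top z 66 mm
- turner: Dark wooden slotted turner, 295 mm long, about 90 g, lying flat along the tray's floor, blade towards the upper tier. Origin: middle of its length, on its underside; x towards the handle end, z out of its upper face. Handle x -30 to +147.5 mm, 22 wide, 16 thick, flat sides. Blade x -147.5 to -43, 60 wide, 7 thick. At the start 16 to 26 mm of handle lie under the lip; 21 to 31 mm are free behind the blade.
- handle_end (a point): Middle of the end of the turner's handle: +147.5 mm along the turner's x, 8 mm above its underside
- blade_end (a point): Middle of the end of the turner's blade: -147.5 mm along the turner's x, 3.5 mm above its underside
- lemon: yellow lemon, 78x55x56 mm, on the worktop left of the tray; origin under its centre
- squash: pale green squash, 110x118x94 mm, on the worktop left of the tray; origin under its centre
- onion: red onion, 64x67x71 mm, on the worktop left of the tray; origin under its centre
- teaspoon: steel teaspoon, 130x27x11 mm, lying across the tray's upper tier; origin under its centre
Not all that is in view belongs to the job. There is more than one size of the teaspoon; the job needs the smaller.

How it is judged:
By the outcome, as a careful person would: the job done as asked, in the order asked, and still so for the second after the job is handed in, while the arm keeps its last pose, push and grip.
It also fails if it takes over 42 s, if anything falls off the work surface, if the arm or the gripper's body presses on something with over 40 N, if the wrist force passes 120 N, or if a joint passes its speed limit or range.

## Robot

A 6-joint arm with a two-finger parallel gripper is mounted at the origin on a cart in front of the work surface, level with it; the furniture and walls round the work are solid. World frame = base frame: x ahead of the robot, y to its left, z up, the work surface at z = 0. Lengths are in m, angles in rad, forces in N, time in s.
With the tool pointing down it reaches from about 0.4 to 0.825 m from the base axis. Payload 7 kg.
Tool frame: the origin (TCP) lies midway between the tips of the shut fingers; the grasp point (between the pads) lies hold_point_z behind it (hold_point_z is the distance from the TCP to the grasp point, in m); z points along the fingers, y is the line along which they close (so a half turn about z gives the same grasp; the last joint's range is limited). The gripper opens to 88 mm and grips with 3 to 60 N. Pads are 19 mm wide; open, the fingers measure 130 mm over their backs; the gripper's body (78 mm by 193 mm) begins 47 mm behind the grasp point.
Start: joints at [1.451, 0.359, 0.012, 0, -1.224, -0.288], TCP at [0.268, 0.62, 0.227] pointing down, gripper open.
Joint ranges: [-3.07, 3.07], [-1.43, 2.12], [-1.02, 1.25], [-3.03, 1.67], [-3.05, -0], [-3.03, 3.03]. Speed limits (rad/s): [2.39, 2.39, 3.01, 3.14, 3.14, 3.14].

## Interface

Orientations are given as [roll, pitch, yaw] about the fixed x, y, z axes, in that order (R = Rz(yaw) Ry(pitch) Rx(roll)).
In Python, from station import * gives the robot as it stands.
- The arm moves only by the tool apply_moves, never from a script. Its argument "steps" is a list of rows, each an object with "translation": the shift along the world's x, y, z scaled (see below), a list of three; "rotation": the turn, a rotation vector about the world's x, y, z scaled (see below), a list of three. A call has exactly 10 rows; each row is the pose to reach, as a shift and turn from the pose commanded when the call began; what a row does not reach only later rows make up. The controller multiplies each number of a shift by 250 mm and each number of a turn by 30 degrees. A row lasts 1/12 s, in which the tool goes at most 41.7 mm and 7.16 degrees, less where a joint would pass 70% of its speed; a pose out of reach is approached as far as the arm can. A call with a number of a shift or a turn outside -1 to 1 is refused whole. A call with a gripper value outside its range is refused whole. "jaw" is the closure, from -1 (fully open) to 1 (shut), so that 0 is half open, set as the call begins (left out, the last holds). The fingers move at their own pace and stop on an object; "newtons" is the grip in N (left out, the last holds). Time passes only in rows, so rows that repeat a pose let the fingers close, or fill a call up. It gives the time, the measured TCP pose, the force, the opening and the grip force at its end, in the units of the state.
- get_state(): the state, without advancing time (a new reading comes with each control period).
- grab_frame(name): name is "side" or "top"; returns the picture (420x560x3 uint8, blue, green, red); there is no depth.
- camera_model(name): a dict with "fx", "fy", "cx", "cy" (pixels), "k1" (the pictures are not rectified: a ray, as slopes to the right and down, at radius r is drawn at 1 + k1 r^2 times it, then the intrinsics apply), "xyz" and "rotation" of the camera in the world. Camera axes: x right, y down, z forward; pixel columns grow to the right and rows downward; lengths in m; the calibration is good to about 2 mm. A picture is of the moment at which its call begins. camera_model takes no time and is no camera call.
- job_done(): hands the job in; it is judged then, once.
The state is a dict: "t": time; "q": joint angles; "qd": joint speeds; "joint_efforts": joint torques, N m; "eef_pos": TCP position; "ee_rot": TCP orientation; "force": force on the tool from outside, world axes, zero at the start; "moment": the same for the moment, N m; "width": finger opening in m; "gripper_force": force on a finger pad.
Only numpy, scipy, OpenCV 4.12 (cv2) and the standard library are available. Lean on these libraries where they do the work, as an engineer would, in place of code of your own. Each camera call takes 0.05 s, during which the arm holds its last target. There are 200 camera calls.

## Working session

There is one attempt and no reset: what is moved stays moved. The work goes in short steps, Python scripts to look and compute and a tool call to move; the robot and the scene stay as the last step left them, time stands still between calls to the robot, and variables do not carry over. Pictures are saved under pics/ and viewed, at most 10 in all, crops included, and the job is handed in when it is done.

Besides the shell and the picture viewer there is one more tool, called after "Emit:" as name([rows], argument=value, ...), one row to a line, values as JSON. apply_moves: Moves the arm, as the interface text tells. Shifts and turns lie within -1 to 1; 1 stands for 250 mm of shift or 30 degrees of turn. Its arguments: {"type":"object","properties":{"steps":{"type":"array"},"jaw":{"type":"number"},"newtons":{"type":"number"}},"required":["steps"]}

```bash
mkdir -p pics; ls; python3 - <<'E'
from station import *
import cv2
s=get_state(); print(s)
try: print(hold_point_z)
except Exception as e: print(e)
for n in ("side","top"):
    cv2.imwrite(f"pics/{n}0.png",grab_frame(n)); print(n,camera_model(n))
E
```

```text
pics
{'t': 0.0, 'q': array([ 1.45112887e+00,  3.59401975e-01,  1.10681841e-02, -3.46036353e-04,
       -1.22410576e+00, -2.88116530e-01]), 'qd': array([ 0.00088131, -0.00078252,  0.00118203,  0.00087006, -0.00154747,
       -0.00050783]), 'joint_efforts': array([-7.89829355e-04, -5.82722139e+01,  2.93066561e+01,  6.99742377e+00,
        6.92790709e-03, -1.52407133e-04]), 'eef_pos': array([0.26751113, 0.61919726, 0.22561773]), 'ee_rot': array([ 3.13992472e+00, -1.55075684e-04, -4.07901708e-01]), 'force': array([-0.42578204,  0.63164418,  1.10573269]), 'moment': array([-0.01719944, -0.0434508 , -0.00415626]), 'gripper_force': 0.0, 'width': 0.08713179824398835}
0.0188
side {'fx': 440.10485343163043, 'fy': 440.10485343163043, 'cx': 276.2935527373621, 'cy': 218.58012081487013, 'k1': -0.115750837725529, 'xyz': array([ 0.25276551, -0.29708153,  0.69864823]), 'rotation': array([-2.29609413, -0.01364472, -0.40498524])}
top {'fx': 396.4935511171254, 'fy': 396.4935511171254, 'cx': 274.451664505407, 'cy': 215.87060146940198, 'k1': -0.03004363749625457, 'xyz': array([0.38468075, 0.33400533, 0.93144898]), 'rotation': array([-2.94264047,  0.00387018, -1.57483873])}
```

View pics/top0.png

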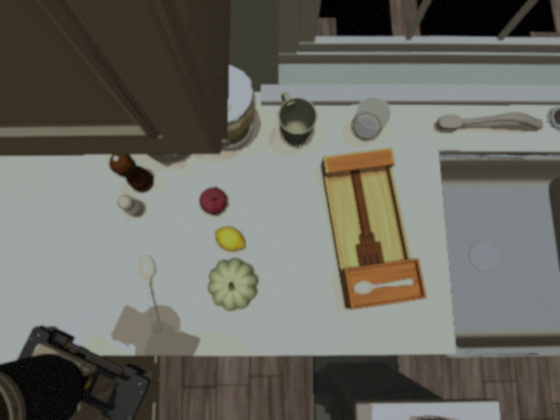

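View pics/side0.png

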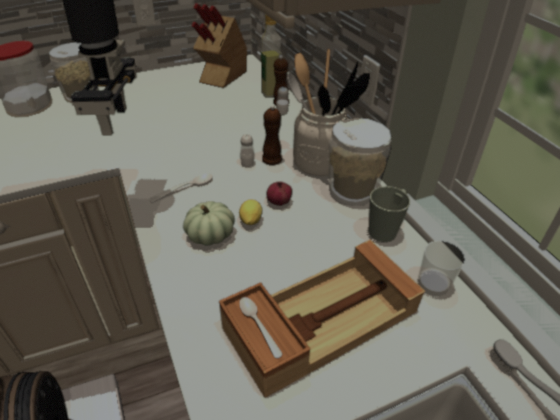

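The top view shows the tray's lip at (360,162), its upper tier at (385,285) with the teaspoon on it, and the dark turner between them: handle about (357,172) to (366,238), blade at (369,252). Lemon (230,238), squash (233,285) and onion (213,201) are to the left. Other elongated things that could be mistaken for the turner: spoon at (150,290), servers at (490,122), and the jar tools in the side view at (320,85). The one in the tray, dark and slotted, fits the description. Next is a close crop.

```bash
cat > h.py <<'E'
from station import *
import numpy as np, cv2
from scipy.spatial.transform import Rotation as R
def cam(n):
    c=camera_model(n); return c, R.from_euler('xyz',c['rotation']).as_matrix()
def pix2w(n,uv,z):
    c,M=cam(n); d=np.array([(uv[0]-c['cx'])/c['fx'],(uv[1]-c['cy'])/c['fy']]); p=d.copy()
    for _ in range(20): p=d/(1+c['k1']*(p@p))
    r=M@np.array([p[0],p[1],1]); return c['xyz']+r*(z-c['xyz'][2])/r[2]
def w2pix(n,P):
    c,M=cam(n); q=(np.atleast_2d(P)-c['xyz'])@M; s=q[:,:2]/q[:,2:]
    s=s*(1+c['k1']*(s**2).sum(1,keepdims=True)); return s*[c['fx'],c['fy']]+[c['cx'],c['cy']]
def crop(n,x0,y0,x1,y1,k,f,gain=1.6):
    im=grab_frame(n)[y0:y1,x0:x1]
    cv2.imwrite(f,cv2.convertScaleAbs(cv2.resize(im,None,fx=k,fy=k,interpolation=cv2.INTER_CUBIC),alpha=gain))
E
python3 - <<'E'
from h import *
crop('top',310,140,440,315,3.4,'pics/c1.png',2)
crop('side',210,230,430,390,3.6,'pics/c2.png',2)
E
```

```text
(no output)
```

View pics/c1.png

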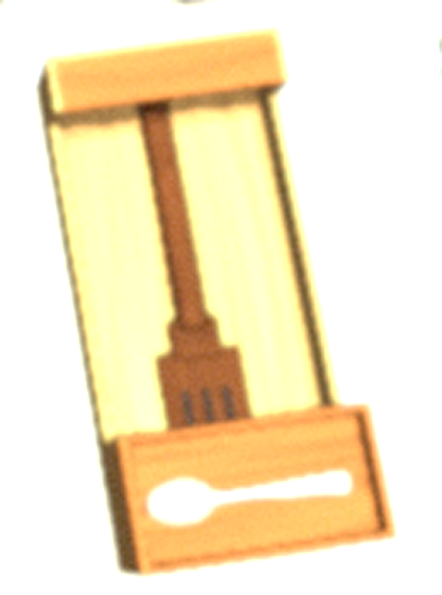

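View pics/c2.png

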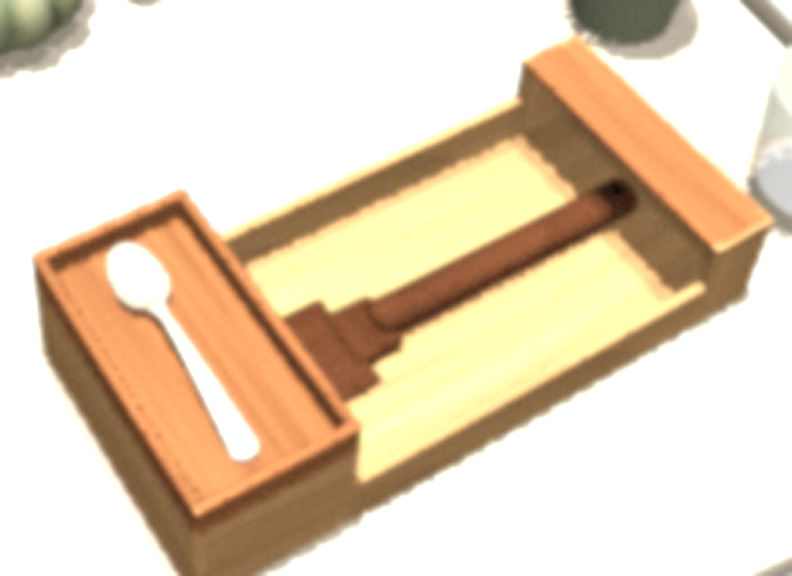

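The crops confirm the dark slotted turner: handle going under the lip at c1 (155,105), shoulder at (192,320), blade under the tier at (205,425). The handle end is visible in c2 at about (622,198). I read the tier and lip corners from the same crops. Next I fit the poses.

```bash
cat > fit.py <<'E'
from h import *
from scipy.optimize import least_squares
c1=lambda p: np.array(p)/3.4+[310,140]-.35
c2=lambda p: np.array(p)/3.6+[210,230]-.35
T=[(-.0875,.081,.086),(-.0875,-.081,.086),(-.1735,-.081,.086),(-.1735,.081,.086),(.1325,.081,.066),(.1325,-.081,.066),(.1735,-.081,.066),(.1735,.081,.066)]
o1=c1([(118,437),(370,406),(393,530),(133,572),(57,110),(284,84),(278,32),(48,62)])
o2=c2([(183,193),(357,425),(195,512),(38,258),(525,65),(715,247),(770,222),(575,38)])
def tw(p,P): 
    P=np.array(P); c,s=np.cos(p[2]),np.sin(p[2]); return np.c_[p[0]+c*P[:,0]-s*P[:,1],p[1]+s*P[:,0]+c*P[:,1],P[:,2]]
f=lambda p: np.r_[w2pix('top',tw(p,T))-o1,w2pix('side',tw(p,T))-o2].ravel()
r=least_squares(f,[.55,.12,0],loss='soft_l1'); tray=r.x
if __name__=='__main__':
    print(tray,r.fun.reshape(-1,2).round(1).tolist())
    # turner: handle mid-line at top, z=.021 ; shoulders
    for nm,g,z,n in [('hlip',c1((155,108)),.021,'top'),('hmid',c1((172,210)),.021,'top'),('hblade',c1((188,318)),.021,'top'),('blade@tier',c1((207,420)),.012,'top'),
      ('hend',c2((622,185)),.021,'side'),('hend bot',c2((625,212)),.005,'side'),('shoulder',c2((385,322)),.021,'side')]:
        w=pix2w(n,g,z); d=w[:2]-tray[:2]; c,s=np.cos(tray[2]),np.sin(tray[2])
        print(nm,w.round(4),'tray',round(c*d[0]+s*d[1],4),round(-s*d[0]+c*d[1],4))
E
python3 fit.py
```

```text
[0.53682325 0.12146957 0.13054765] [[-0.7, 0.8], [-0.1, -0.5], [1.3, 3.7], [1.8, 2.3], [-0.5, 1.2], [2.5, -0.2], [0.8, -1.7], [-0.7, -1.6], [-0.0, -2.9], [1.3, -0.1], [-0.7, 0.4], [-2.8, -2.2], [-0.8, -2.4], [0.9, 1.3], [1.7, -0.8], [0.7, -1.9]]
hlip [0.6761 0.1426 0.021 ] tray 0.1408 0.0028
hmid [0.6021 0.1341 0.021 ] tray 0.0664 0.004
hblade [0.5262 0.1267 0.021 ] tray -0.0098 0.0065
blade@tier [0.4574 0.115  0.012 ] tray -0.0796 0.004
hend [0.6863 0.1449 0.021 ] tray 0.1512 0.0038
hend bot [0.687  0.1377 0.005 ] tray 0.151 -0.0035
shoulder [0.5208 0.1146 0.021 ] tray -0.0168 -0.0048
```

The turner lies along the tray at yaw about 0.11. Its handle end is at tray x≈0.152, so roughly 20 mm is under the lip, which matches the description. I'll grasp at tray x≈0.06, world (0.596, 0.133), and am moving there now.

Emit:
apply_moves([
  {"translation": [0.033, -0.049, 0], "rotation": [0, 0, 0.025]},
  {"translation": [0.098, -0.146, 0], "rotation": [0, 0, 0.074]},
  {"translation": [0.177, -0.263, 0], "rotation": [0, 0, 0.134]},
  {"translation": [0.262, -0.389, 0], "rotation": [0, 0, 0.198]},
  {"translation": [0.348, -0.516, 0], "rotation": [0, 0, 0.262]},
  {"translation": [0.433, -0.642, 0], "rotation": [0, 0, 0.327]},
  {"translation": [0.512, -0.759, 0], "rotation": [0, 0, 0.386]},
  {"translation": [0.577, -0.856, 0], "rotation": [0, 0, 0.436]},
  {"translation": [0.623, -0.924, 0], "rotation": [0, 0, 0.47]},
  {"translation": [0.656, -0.973, 0], "rotation": [0, 0, 0.495]},
], jaw=-0.2, newtons=45)

```text
t: 1.03
eef_pos: [0.4326, 0.3743, 0.2267]
ee_rot: [3.142, 0.0, -0.149]
force: [-0.8, 0.6, 0.1]
width: 0.0524
gripper_force: 0.0
```

Emit:
apply_moves([
  {"translation": [0.033, -0.049, 0], "rotation": [0, 0, 0.025]},
  {"translation": [0.098, -0.146, 0], "rotation": [0, 0, 0.074]},
  {"translation": [0.177, -0.263, 0], "rotation": [0, 0, 0.134]},
  {"translation": [0.262, -0.389, 0], "rotation": [0, 0, 0.198]},
  {"translation": [0.348, -0.516, 0], "rotation": [0, 0, 0.262]},
  {"translation": [0.433, -0.642, 0], "rotation": [0, 0, 0.327]},
  {"translation": [0.512, -0.759, 0], "rotation": [0, 0, 0.386]},
  {"translation": [0.577, -0.856, 0], "rotation": [0, 0, 0.436]},
  {"translation": [0.623, -0.924, 0], "rotation": [0, 0, 0.47]},
  {"translation": [0.656, -0.973, 0], "rotation": [0, 0, 0.495]},
])

```text
t: 1.87
eef_pos: [0.5965, 0.131, 0.2262]
ee_rot: [3.141, 0.001, 0.11]
force: [-0.7, -0.0, -1.0]
width: 0.0527
gripper_force: 0.0
```

Emit:
apply_moves([
  {"translation": [0, 0.001, -0.037], "rotation": [0, 0, 0]},
  {"translation": [0, 0.003, -0.112], "rotation": [0, 0, 0]},
  {"translation": [0, 0.005, -0.202], "rotation": [0, 0, 0]},
  {"translation": [0, 0.008, -0.3], "rotation": [0, 0, 0]},
  {"translation": [0, 0.008, -0.396], "rotation": [0, 0, 0]},
  {"translation": [0, 0.008, -0.494], "rotation": [0, 0, 0]},
  {"translation": [0, 0.008, -0.583], "rotation": [0, 0, 0]},
  {"translation": [0, 0.008, -0.658], "rotation": [0, 0, 0]},
  {"translation": [0, 0.008, -0.71], "rotation": [0, 0, 0]},
  {"translation": [0, 0.008, -0.748], "rotation": [0, 0, 0]},
])

```text
t: 2.7
eef_pos: [0.5944, 0.1351, 0.0375]
ee_rot: [3.141, 0.002, 0.111]
force: [0.4, 0.0, -0.1]
width: 0.0524
gripper_force: 0.0
```

```bash
python3 -c "
from h import *
s=get_state();print(s['eef_pos'],s['ee_rot'])
crop('side',210,200,430,365,3.6,'pics/c3.png',2)
crop('top',300,130,440,315,3.2,'pics/c3t.png',2)"
```

```text
[0.59441429 0.13513992 0.03745626] [3.14081689e+00 2.41953397e-03 1.10549576e-01]
```

View pics/c3.png

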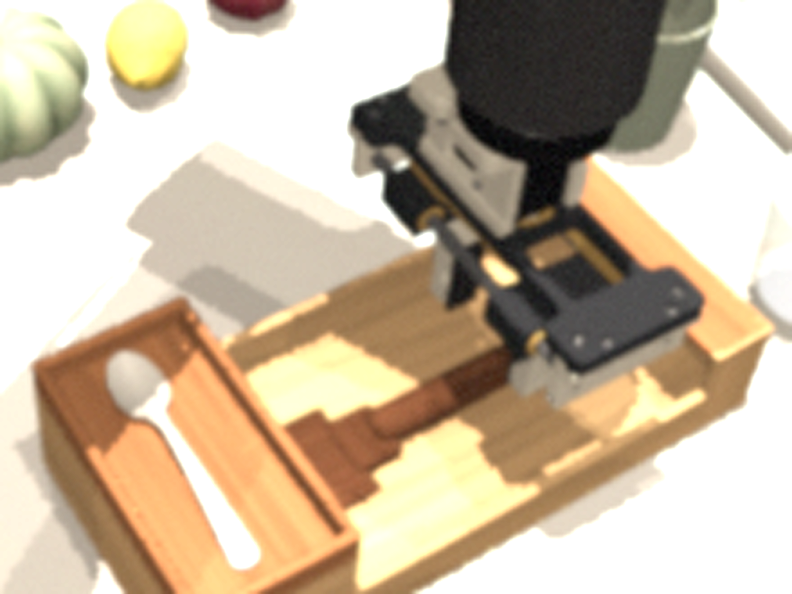

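The side view shows the fingers straddling the handle at (455,290) and (540,380), with the handle at (480,375) between them. The spoon is untouched on the tier. Descending, then closing.

Emit:
apply_moves([
  {"translation": [0, -0.002, -0.015], "rotation": [0, 0, 0]},
  {"translation": [0, -0.004, -0.035], "rotation": [0, 0, 0]},
  {"translation": [0, -0.004, -0.06], "rotation": [0, 0, 0]},
  {"translation": [0, -0.004, -0.08], "rotation": [0, 0, 0]},
  {"translation": [0, -0.004, -0.095], "rotation": [0, 0, 0]},
  {"translation": [0, -0.004, -0.105], "rotation": [0, 0, 0]},
  {"translation": [0, -0.004, -0.114], "rotation": [0, 0, 0]},
  {"translation": [0, -0.004, -0.114], "rotation": [0, 0, 0]},
  {"translation": [0, -0.004, -0.114], "rotation": [0, 0, 0]},
  {"translation": [0, -0.004, -0.114], "rotation": [0, 0, 0]},
])

```text
t: 3.63
eef_pos: [0.5959, 0.1342, 0.0113]
ee_rot: [-3.141, -0.0, 0.111]
force: [0.5, 0.5, 0.2]
width: 0.0525
gripper_force: 0.0
```

Emit:
apply_moves([
  {"translation": [0, 0, 0], "rotation": [0, 0, 0]},
  {"translation": [0, 0, 0], "rotation": [0, 0, 0]},
  {"translation": [0, 0, 0], "rotation": [0, 0, 0]},
  {"translation": [0, 0, 0], "rotation": [0, 0, 0]},
  {"translation": [0, 0, 0], "rotation": [0, 0, 0]},
  {"translation": [0, 0, 0], "rotation": [0, 0, 0]},
  {"translation": [0, 0, 0], "rotation": [0, 0, 0]},
  {"translation": [0, 0, 0], "rotation": [0, 0, 0]},
  {"translation": [0, 0, 0], "rotation": [0, 0, 0]},
  {"translation": [0, 0, 0], "rotation": [0, 0, 0]},
], jaw=1, newtons=50)

```text
t: 4.47
eef_pos: [0.5957, 0.1341, 0.0111]
ee_rot: [3.142, -0.0, 0.111]
force: [-0.5, -0.6, 2.1]
width: 0.0213
gripper_force: 49.7
```

Gripped at 21 mm width and 50 N. Next I slide it about 21 mm back under the tier.

Emit:
apply_moves([
  {"translation": [0, 0, 0.004], "rotation": [0, 0, 0]},
  {"translation": [-0.008, -0.001, 0.008], "rotation": [0, 0, 0]},
  {"translation": [-0.02, -0.002, 0.008], "rotation": [0, 0, 0]},
  {"translation": [-0.034, -0.004, 0.008], "rotation": [0, 0, 0]},
  {"translation": [-0.05, -0.006, 0.008], "rotation": [0, 0, 0]},
  {"translation": [-0.064, -0.008, 0.008], "rotation": [0, 0, 0]},
  {"translation": [-0.076, -0.009, 0.008], "rotation": [0, 0, 0]},
  {"translation": [-0.084, -0.01, 0.008], "rotation": [0, 0, 0]},
  {"translation": [-0.084, -0.01, 0.008], "rotation": [0, 0, 0]},
  {"translation": [-0.084, -0.01, 0.008], "rotation": [0, 0, 0]},
])

```text
t: 5.3
eef_pos: [0.5747, 0.1317, 0.0132]
ee_rot: [-3.142, -0.0, 0.111]
force: [-0.1, -0.0, -1.4]
width: 0.0216
gripper_force: 49.7
```

```bash
python3 -c "
from h import *
s=get_state();print(s['eef_pos'],s['ee_rot'],s['force'],s['moment'])
a=grab_frame('side')[220:380,210:430];b=grab_frame('top')[140:315,300:440]
r=lambda i:cv2.resize(i,(int(i.shape[1]*520/i.shape[0]),520),interpolation=cv2.INTER_CUBIC)
cv2.imwrite('pics/c4.png',cv2.convertScaleAbs(r(a),alpha=2))
cv2.imwrite('pics/c4t.png',cv2.convertScaleAbs(r(b),alpha=2))"
```

```text
[0.57471853 0.13168356 0.01316246] [-3.14156129e+00 -1.76114702e-04  1.10715504e-01] [-0.10579345 -0.04831009 -1.43772728] [-0.01037744 -0.08758939 -0.00949956]
```

View pics/c4.png

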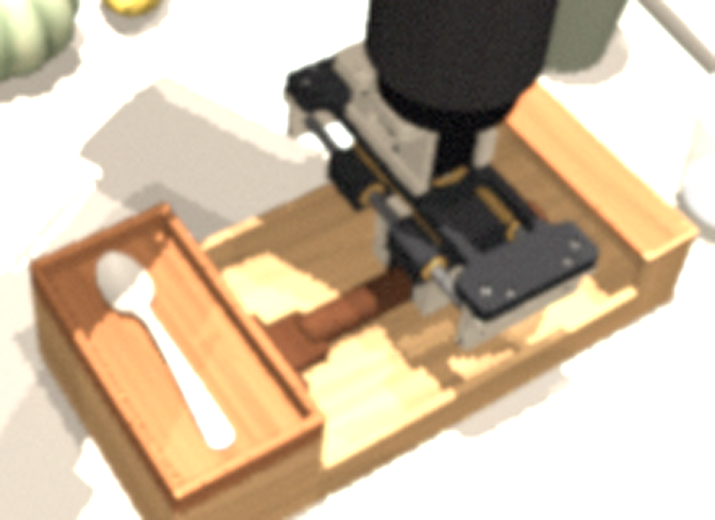

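No contact forces, and the turner moved with the gripper: its blade went further under the tier, and the spoon at c4 (165,345) is undisturbed. Now I tip it handle end up about the blade end, starting with 10°.

Emit:
apply_moves([
  {"translation": [0, 0, 0.014], "rotation": [0.004, -0.033, 0]},
  {"translation": [-0.001, 0, 0.028], "rotation": [0.007, -0.066, 0]},
  {"translation": [-0.002, 0, 0.042], "rotation": [0.011, -0.099, 0]},
  {"translation": [-0.004, 0, 0.056], "rotation": [0.015, -0.133, 0]},
  {"translation": [-0.005, -0.001, 0.07], "rotation": [0.018, -0.166, 0]},
  {"translation": [-0.007, -0.001, 0.084], "rotation": [0.022, -0.199, 0]},
  {"translation": [-0.009, -0.001, 0.098], "rotation": [0.026, -0.232, 0]},
  {"translation": [-0.011, -0.001, 0.112], "rotation": [0.029, -0.265, 0]},
  {"translation": [-0.014, -0.001, 0.126], "rotation": [0.033, -0.298, 0]},
  {"translation": [-0.016, -0.002, 0.14], "rotation": [0.037, -0.331, 0]},
])

```text
t: 6.23
eef_pos: [0.5706, 0.1313, 0.0485]
ee_rot: [-3.141, -0.176, 0.111]
force: [-0.2, -0.3, -2.0]
width: 0.0215
gripper_force: 49.7
```

```bash
python3 -c "
from h import *
s=get_state();print(s['eef_pos'],s['ee_rot'],s['force'],s['moment'],s['width'])
a=grab_frame('side')[200:380,210:430]
r=lambda i:cv2.resize(i,(int(i.shape[1]*560/i.shape[0]),560),interpolation=cv2.INTER_CUBIC)
cv2.imwrite('pics/c5.png',cv2.convertScaleAbs(r(a),alpha=2))"
```

```text
[0.57057199 0.13126213 0.04852291] [-3.14117484 -0.17621899  0.11068312] [-0.18711483 -0.3463765  -1.97402547] [-0.1835268   0.59262654 -0.01846063] 0.021546827832511183
```

View pics/c5.png

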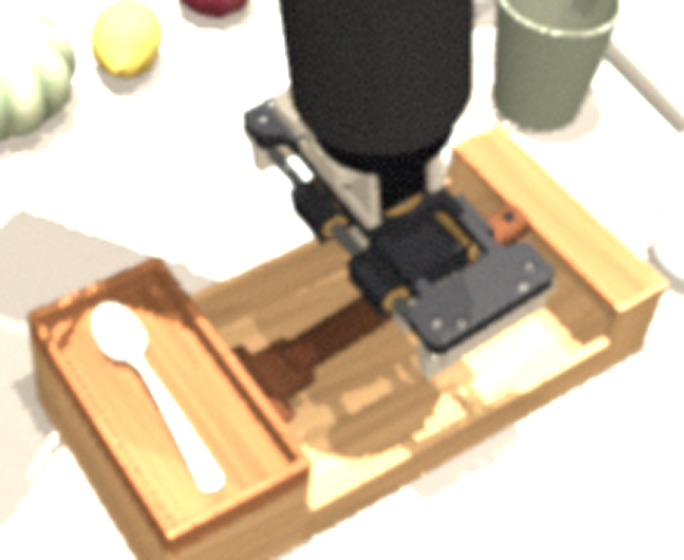

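Handle end is visible at c5 (510,222), clear in front of the lip edge, and the spoon is undisturbed. Tipping on to 25°.

Emit:
apply_moves([
  {"translation": [-0.005, -0.001, 0.021], "rotation": [0.006, -0.05, 0]},
  {"translation": [-0.01, -0.001, 0.042], "rotation": [0.011, -0.099, 0]},
  {"translation": [-0.01, -0.001, 0.064], "rotation": [0.017, -0.149, 0]},
  {"translation": [-0.012, -0.001, 0.086], "rotation": [0.022, -0.199, 0]},
  {"translation": [-0.013, -0.001, 0.107], "rotation": [0.028, -0.249, 0]},
  {"translation": [-0.016, -0.002, 0.127], "rotation": [0.033, -0.298, 0]},
  {"translation": [-0.018, -0.002, 0.147], "rotation": [0.039, -0.348, 0]},
  {"translation": [-0.021, -0.002, 0.167], "rotation": [0.044, -0.398, 0]},
  {"translation": [-0.025, -0.003, 0.187], "rotation": [0.05, -0.447, 0]},
  {"translation": [-0.029, -0.003, 0.206], "rotation": [0.055, -0.497, 0]},
])

```text
t: 7.12
eef_pos: [0.5707, 0.1334, 0.113]
ee_rot: [-3.141, -0.422, 0.113]
force: [0.7, -1.1, 0.1]
width: 0.021
gripper_force: 49.7
```

```bash
python3 -c "
from h import *
s=get_state();print(s['eef_pos'],s['ee_rot'],s['force'],s['moment'],s['width'])
M=R.from_euler('xyz',s['ee_rot']).as_matrix()
# predicted turner points in tool frame: tool x along turner, z down
for nm,x,z in [('hend',.093,.002-.004),('bend',-.202,.0025)]:
    p=s['eef_pos']+M@np.array([x,0,z]); print(nm,p,w2pix('side',p),w2pix('top',p))
a=grab_frame('side')[190:380,210:430]
r=lambda i:cv2.resize(i,(int(i.shape[1]*570/i.shape[0]),570),interpolation=cv2.INTER_CUBIC)
cv2.imwrite('pics/c6.png',cv2.convertScaleAbs(r(a),alpha=2))"
```

```text
[0.57068772 0.13343208 0.1130351 ] [-3.14073795 -0.42198503  0.11330761] [ 0.69984663 -1.08152136  0.11060534] [-0.36156339  1.21421482 -0.07549694] 0.021016870676410688
hend [0.65417181 0.14293043 0.15294987] [[381.06381028 239.25358536]] [[368.03729222 161.94254309]]
bend [0.38860643 0.11271429 0.02802083] [[250.27038659 341.45888261]] [[374.75917767 293.36999539]]
```

View pics/c6.png

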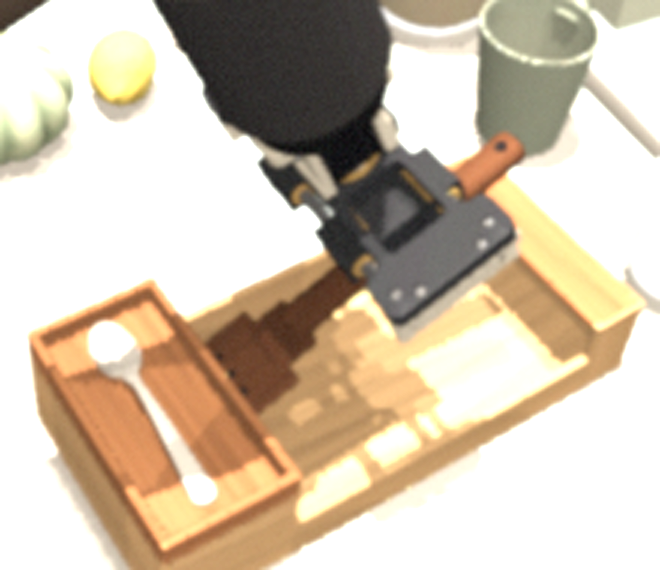

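Handle end seen at c6 (510,148), matching the prediction of (513,147), so there is no slip. It is now above and clear of the lip, with the blade still under the tier. Pulling horizontally forward gains clearance under the tier edge.

Emit:
apply_moves([
  {"translation": [0.01, 0.001, 0], "rotation": [0, 0, 0]},
  {"translation": [0.035, 0.004, 0], "rotation": [0, 0, 0]},
  {"translation": [0.07, 0.008, 0], "rotation": [0, 0, 0]},
  {"translation": [0.11, 0.013, 0], "rotation": [0, 0, 0]},
  {"translation": [0.155, 0.018, 0], "rotation": [0, 0, 0]},
  {"translation": [0.2, 0.024, 0], "rotation": [0, 0, 0]},
  {"translation": [0.24, 0.029, 0], "rotation": [0, 0, 0]},
  {"translation": [0.275, 0.033, 0], "rotation": [0, 0, 0]},
  {"translation": [0.3, 0.036, 0], "rotation": [0, 0, 0]},
  {"translation": [0.318, 0.038, 0], "rotation": [0, 0, 0]},
])

```text
t: 8.0
eef_pos: [0.6476, 0.1415, 0.1085]
ee_rot: [3.142, -0.413, 0.111]
force: [0.5, -0.3, -1.2]
width: 0.0213
gripper_force: 49.7
```

```bash
cat > chk.py <<'E'
from fit import *
import sys
s=get_state();print(s['eef_pos'],s['ee_rot'],s['force'],s['moment'],s['width'],s['gripper_force'],s['q'].round(2))
M=R.from_euler('xyz',s['ee_rot']).as_matrix()
for nm,x,z in [('hend',.093,-.002),('bend',-.202,.0025)]:
    p=s['eef_pos']+M@np.array([x,0,z]); d=p[:2]-tray[:2]; c,sn=np.cos(tray[2]),np.sin(tray[2])
    print(nm,p.round(4),w2pix('side',p).round(),w2pix('top',p).round(),'tray',(c*d[0]+sn*d[1]).round(4),(-sn*d[0]+c*d[1]).round(4))
cv2.imwrite(sys.argv[1],cv2.convertScaleAbs(grab_frame('side'),alpha=1.8))
E
python3 chk.py pics/c7.png
```

```text
[0.64762216 0.14154431 0.10846048] [ 3.14158081 -0.41337973  0.11064949] [ 0.54928193 -0.26891621 -1.24367921] [-0.15390242  1.37837841  0.02033118] 0.021304383803072702 49.70031201839447 [ 0.5   0.23 -0.81  0.83 -0.21  0.39]
hend [0.7315 0.1509 0.1477] [[413. 227.]] [[362. 128.]] tray 0.1968 0.0038
bend [0.4648 0.1212 0.025 ] [[288. 325.]] [[369. 259.]] tray -0.0715 0.0091
```

The blade end is now at tray x≈-0.0715, ahead of the tier edge. Lifting.

Emit:
apply_moves([
  {"translation": [0.005, 0.001, 0.01], "rotation": [0, 0, 0]},
  {"translation": [0.01, 0.001, 0.035], "rotation": [0, 0, 0]},
  {"translation": [0.02, 0.002, 0.07], "rotation": [0, 0, 0]},
  {"translation": [0.03, 0.003, 0.11], "rotation": [0, 0, 0]},
  {"translation": [0.03, 0.004, 0.15], "rotation": [0, 0, 0]},
  {"translation": [0.03, 0.004, 0.19], "rotation": [0, 0, 0]},
  {"translation": [0.03, 0.004, 0.23], "rotation": [0, 0, 0]},
  {"translation": [0.03, 0.004, 0.265], "rotation": [0, 0, 0]},
  {"translation": [0.03, 0.004, 0.29], "rotation": [0, 0, 0]},
  {"translation": [0.03, 0.004, 0.3], "rotation": [0, 0, 0]},
])

```text
t: 8.88
eef_pos: [0.6555, 0.1426, 0.1858]
ee_rot: [-3.141, -0.417, 0.111]
force: [0.8, 0.6, -0.5]
width: 0.021
gripper_force: 49.7
```

```bash
python3 chk.py pics/c8.png
```

```text
[0.65545745 0.142622   0.18578646] [-3.14067812 -0.41657744  0.11057362] [ 0.80385525  0.62455795 -0.52888213] [-0.24471232  1.4061783   0.01834992] 0.02104281891060064 49.70012426376343 [ 0.59  0.16 -0.59  0.42 -0.48  0.75]
hend [0.7392 0.1519 0.2252] [[425. 194.]] [[370. 108.]] tray 0.2046 0.0038
bend [0.4729 0.1224 0.1018] [[293. 297.]] [[377. 252.]] tray -0.0633 0.0092
```

View pics/c8.png

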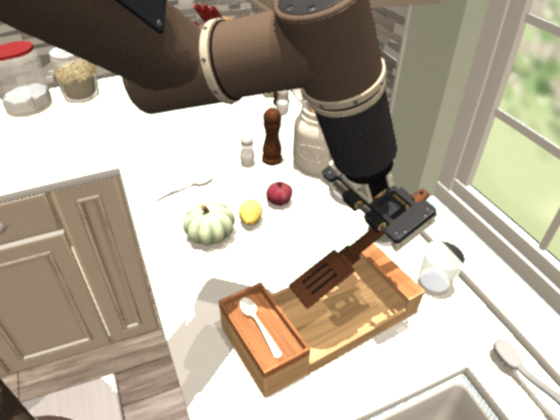

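The turner is out: blade at (320,278), handle end at (422,194), spoon and vegetables in place. I lift 75 mm more, then hold.

Emit:
apply_moves([
  {"translation": [0, 0, 0.01], "rotation": [0, 0, 0]},
  {"translation": [0, 0, 0.035], "rotation": [0, 0, 0]},
  {"translation": [0, 0, 0.07], "rotation": [0, 0, 0]},
  {"translation": [0, 0, 0.11], "rotation": [0, 0, 0]},
  {"translation": [0, 0, 0.15], "rotation": [0, 0, 0]},
  {"translation": [0, 0, 0.19], "rotation": [0, 0, 0]},
  {"translation": [0, 0, 0.23], "rotation": [0, 0, 0]},
  {"translation": [0, 0, 0.265], "rotation": [0, 0, 0]},
  {"translation": [0, 0, 0.29], "rotation": [0, 0, 0]},
  {"translation": [0, 0, 0.3], "rotation": [0, 0, 0]},
])

```text
t: 9.77
eef_pos: [0.6562, 0.1424, 0.262]
ee_rot: [-3.141, -0.418, 0.11]
force: [1.0, -0.3, -1.1]
width: 0.021
gripper_force: 49.7
```

Emit:
apply_moves([
  {"translation": [0, 0, 0], "rotation": [0, 0, 0]},
  {"translation": [0, 0, 0], "rotation": [0, 0, 0]},
  {"translation": [0, 0, 0], "rotation": [0, 0, 0]},
  {"translation": [0, 0, 0], "rotation": [0, 0, 0]},
  {"translation": [0, 0, 0], "rotation": [0, 0, 0]},
  {"translation": [0, 0, 0], "rotation": [0, 0, 0]},
  {"translation": [0, 0, 0], "rotation": [0, 0, 0]},
  {"translation": [0, 0, 0], "rotation": [0, 0, 0]},
  {"translation": [0, 0, 0], "rotation": [0, 0, 0]},
  {"translation": [0, 0, 0], "rotation": [0, 0, 0]},
])

```text
t: 10.6
eef_pos: [0.6559, 0.1422, 0.2605]
ee_rot: [-3.141, -0.417, 0.111]
force: [0.6, 0.3, -1.4]
width: 0.0215
gripper_force: 49.7
```

```bash
python3 chk.py pics/c9.png
```

```text
[0.65586981 0.14217023 0.26046957] [-3.14149513 -0.41678634  0.11061413] [ 0.6369707   0.28070184 -1.36332177] [-0.24764309  1.44819285 -0.05919374] 0.02150115661293636 49.69992756843567 [ 0.6   0.1  -0.45  0.31 -0.67  0.87]
hend [0.7396 0.1515 0.2999] [[436. 159.]] [[380.  88.]] tray 0.2049 0.0033
bend [0.4733 0.1219 0.1764] [[295. 268.]] [[387. 248.]] tray -0.0629 0.0087
```

View pics/c9.png

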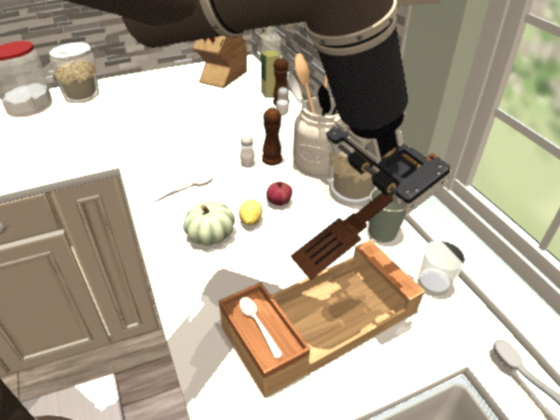

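The turner hangs steady with its blade end at about (302,265), z≈0.17, about 10 cm above the lip. Everything else is in place, so I'm handing in.

```bash
python3 -c "
from station import *
print(job_done())"
```

```text
the job is handed in; nothing more can be done
None
```

I worked the turner out of the tray handle end up and handed in with the gripper holding it still, its lowest point about 10 cm above the lip; the teaspoon, lemon, squash and onion were left where they were.

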